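# Brake the rolling computer stand, push its drive caddy home, release the brake

### The job

The computer on the rolling stand has its drive caddy sticking out. Push the castor's brake pedal down firmly until the shoe bites and the stand holds (do not stamp on it), then press the caddy gently but fully home against its socket without letting the stand roll away, and finally flick the pedal all the way up again so that the stand is free to roll. Leave the things lying around it alone.

Things in the scene. Friction and masses are not known exactly. Their poses are not given: they have to be found in the camera images.
- trolley: Grey rolling stand, 380 x 260 mm, on 75 mm castors, carrying a flat dark computer (front face at x = -138, top 203 mm up). Origin on the table under its centre; own -x is the front, z up. It only rolls along its x, at 2 to 4 N when unbraked. Platform with rim: 100 to 121 mm high, front edge x = -190. The caddy (y = +30) and the brake pedal (y = -95) stick out in front.
- pedal_hinge (a point): The brake pedal's hinge pin, on the front castor of the stand's -y side: at x = -188.5, y = -95, z = 55.5 mm of the stand. The pin lies along y; this point has the stand's axes.
- pedal_toe (a point): Top centre of the pedal's grey toe pad (34 x 34, 10 mm thick); moves with it. At pedal angle q the pad slopes up to the front by a = 0.6 - q rad and this point is 58 cos a - 6 sin a mm in front of the pin and 58 sin a + 6 cos a mm above it. 30 mm are free beside the pad: press it from above; to raise it pinch its two sides from above.
- brake_pedal (a joint): Pedal angle, rad: 0 fully up (off), growing downwards, end 0.85. Stays where left; takes 6 to 11 N at the pad to move. The shoe meets the tyre somewhere from 0.33 to 0.67, depending on unseen tyre wear; from there the pad's force rises about 2 N per mm. 16 to 20 N on the pad sets the brake well; under 13 N it may slip, over 23 N the shoe may be overloaded.
- brake_shoe: Small rubber block (8 x 20 x 14 mm) below the pedal's hinge that is pressed on the front of the tyre when the pedal goes down. Origin at its face; hardly visible.
- brake_wheel: The braked castor's wheel, 75 mm across, 24 mm wide. Origin at its centre, 37.5 mm above the table; it turns as the stand rolls.
- caddy_face (a point): Centre of the flat front face of the drive caddy's black handle block (60 wide, 22 high, 18 mm deep), which stands on the aluminium bezel (112 x 34 x 8 mm); 175 mm above the table, at y = +30 mm of the stand. x of this point's axes points into the computer, z up.
- caddy (a joint): How far the caddy is from home, in m: 0 home (plug against the socket board; the handle's face then stands 27 mm in front of the computer's), larger further out. It slides in along the stand's x against 6 to 10 N of friction, stays where it is left, and stops hard at 0.
- socket_board: Socket board at the back of the caddy's bay inside the computer, which the caddy's plug meets when it is home; unseen. Its connector takes up to 22 N (some 30 N on the handle, sliding friction included).
- battery_mid (a point): Bystander: black battery pack with a paper label, 138 x 45 x 30 mm, lying on the table; the point is its centre.
- screwdriver_grip (a point): Bystander: screwdriver lying on the table; the point is in its handle.
- mug_mid (a point): Bystander: white mug, 80 mm across, 95 mm high, standing on the table; the point is on its axis half-way up.

How it is judged:
On the way, in this order (a step that is already met when the one before it is completed fails the run):
1. the brake is set: the shoe bites on the tyre with more than 10 N, the pedal is let go, and the caddy is still out (contact force between brake_shoe and brake_wheel above 10 N and contact force between the fingers and brake_pedal below 0.5 N and value of joint caddy above 0.02 m), for 0.2 s.
2. the caddy is home (within 1.5 mm) while the brake is still set (value of joint caddy below 0.0015 m and contact force between brake_shoe and brake_wheel above 5 N), for 0.2 s.
At the end, for the whole second after the job is handed in: The pedal is up (within 0.1 rad of its upper end) with the shoe off the tyre, the caddy is home within 1.5 mm, and the stand is at rest within 30 mm of where it stood (value of joint brake_pedal below 0.1 rad and contact force between brake_shoe and brake_wheel below 0.1 N and value of joint caddy below 0.0015 m and distance of trolley from where it was at the start of the episode below 0.03 m and linear speed of trolley below 0.01 m/s); the robot touches nothing.
It fails at once if the stand has rolled more than 30 mm from where it stood (distance of trolley from where it was at the start of the episode above 0.03 m).
It fails at once if the brake is stamped on: more than 60 N between shoe and tyre (some 24 to 28 N on the pedal) (contact force between brake_shoe and brake_wheel above 60 N).
It fails at once if the caddy is rammed: more than 22 N on the socket board (contact force between anything else and socket_board above 22 N).
It fails at once if a bystander is moved by more than 20 mm (distance of any of battery_mid, screwdriver_grip, mug_mid from where it was at the start of the episode above 0.02 m).
It also fails if it takes over 72 s, if anything falls off the work surface, if the arm or the gripper's body presses on something with over 40 N, if the wrist force passes 120 N, or if a joint passes its speed limit or range.

### The arm

A 6-joint arm with a two-finger parallel gripper is mounted at the origin on the work surface. World frame = base frame: x ahead of the robot, y to its left, z up, the work surface at z = 0. Lengths are in m, angles in rad, forces in N, time in s.
With the tool pointing down it reaches from about 0.25 to 0.775 m from the base axis. Payload 4 kg.
Tool frame: the origin (TCP) lies on the centre line of the jaws, within the pads' length; the fingertips stand 22 mm ahead of it and the grasp point (between the pads) lies 3 mm ahead of it; z points along the fingers, y is the direction in which the jaws open and shut (so a half turn about z gives the same grasp; the last joint's range is limited). The gripper opens to 94 mm and grips with 3 to 60 N. Pads are 16 mm wide; open, the fingers measure 119 mm over their backs; the gripper's body (75 mm by 177 mm) begins 78 mm behind the grasp point.
Start: joints at [-1.269, 0.087, 1.371, -0, 1.684, -0.103], TCP at [0.217, -0.506, 0.228] pointing down, gripper open.
Joint ranges: [-3.1, 3.1], [-0.76, 2.03], [0.27, 2.55], [-1.08, 4.22], [0.17, 2.65], [-2.57, 2.57]. Speed limits (rad/s): [2.79, 2.79, 3.14, 3.14, 3.14, 3.14].

### API

Orientations are given as [roll, pitch, yaw] about the fixed x, y, z axes, in that order (R = Rz(yaw) Ry(pitch) Rx(roll)).
In Python, from bench import robot gives the robot as it stands. The module is installed in compiled form; this text tells all that it offers.
- The arm moves only by the shell command python3 -m inch 'ROWS'. ROWS is JSON, a list of rows, each an object with "linear": the shift along the world's x, y, z scaled (see below), a list of three; "twist": the turn about the world's z scaled (see below); "gripper": the opening, from 0 (shut) to 1 (fully open). In form: [{"linear": [x, y, z], "twist": twist, "gripper": gripper}, ...]. A call has 1 to 10 rows; each row is the pose to reach, as a shift and turn from the pose commanded when the call began; what a row does not reach only later rows make up. The controller multiplies each number of a shift by 0.1 m and each number of a turn by 60 degrees. A row lasts 1/12 s, in which the tool goes at most 41.7 mm and 7.16 degrees, less where a joint would pass 70% of its speed; a pose out of reach is approached as far as the arm can. A call with a number of a shift or a turn outside -1 to 1 is refused whole. A call with a gripper value outside its range is refused whole. The fingers move at their own pace and stop on an object; the grip force is fixed at half the most. Time passes only in rows, so rows that repeat a pose let the fingers close. It gives the time, the measured TCP pose, the force and the opening at its end, in the units of the state.
- robot.get_obs(): the state, without advancing time (a new reading comes with each control period).
- robot.snapshot(name): name is "scene" or "top" or "wrist"; returns a dict with "image" (384x512x3 uint8, red, green, blue), "depth" (384x512 float32, m along the optical axis (not along the pixel's ray), 0 where there is no reading), "mtx" (3x3 intrinsics, pixels), "rvec" (rotation vector, rad) and "tvec" (3), from world to camera coordinates, as OpenCV has them; the wrist camera has in their place "hand_eye" (4x4, takes a point from camera to tool coordinates, whose origin is the TCP and whose axes are the flange's). Camera axes: x right, y down, z forward; pixel columns grow to the right and rows downward; lengths in m; the calibration is good to about 2 mm. A picture is of the moment at which its call begins: read the wrist's pose just before it.
- robot.close_job(): hands the job in, once; it reports no verdict.
The state is a dict: "time": time; "joint_positions": joint angles; "qvel": joint speeds; "joint_torque": joint torques, N m; "tool_pos": TCP position; "ee_rot": TCP orientation; "wrist_force": force on the tool from outside, world axes, zero at the start; "wrist_torque": the same for the moment, N m; "width": finger opening in m.
Only numpy, scipy, OpenCV 4.12 (cv2) and the standard library are available. Lean on these libraries where they do the work, as an engineer would, in place of code of your own. Each camera call takes 0.05 s, during which the arm holds its last target.

## Working session

There is one attempt and no reset: what is moved stays moved. The work goes in short steps, Python scripts to look and compute and a shell command to move; the robot and the scene stay as the last step left them, time stands still between calls to the robot, and variables do not carry over. Pictures are saved under pics/ and viewed, and the job is handed in when it is done.

```bash
mkdir -p pics; ls; python3 - <<'E'
from bench import robot
import cv2,pickle
o=robot.get_obs();print(o)
for n in ["scene","top"]:
    s=robot.snapshot(n);cv2.imwrite(f"pics/{n}0.png",s["image"][:,:,::-1]);pickle.dump(s,open(f"{n}0.pkl","wb"));print(n,s["mtx"],s["rvec"],s["tvec"])
E
```

```text
pics
{'time': 0.0, 'joint_positions': array([-1.26912300e+00,  8.79139960e-02,  1.37225757e+00, -7.35537931e-05,
        1.68359933e+00, -1.03115721e-01]), 'qvel': array([-4.18093116e-04, -3.30262930e-04, -2.06399355e-03,  4.73557889e-04,
       -8.09215220e-04,  2.88100864e-05]), 'joint_torque': array([ 1.83450982e-03, -3.40179420e+01, -3.02430117e+01,  7.21206120e-02,
        3.30294832e-02, -1.71552933e-04]), 'tool_pos': array([ 0.21641669, -0.50507634,  0.22632487]), 'ee_rot': array([-3.13941845e+00, -1.51497390e-04,  4.04780687e-01]), 'wrist_force': array([0.5982483 , 0.0213018 , 0.06859063]), 'wrist_torque': array([-0.00312472,  0.00947848, -0.01539692]), 'width': 0.09389414391007019}
scene [[400.47609878   0.         259.25110244]
 [  0.         400.47609878 186.27099091]
 [  0.           0.           1.        ]] [ 2.19856968  1.54184636 -0.42831086] [-0.05740275 -0.41361201  1.24752445]
top [[451.98087486   0.         250.46264313]
 [  0.         451.98087486 187.72623724]
 [  0.           0.           1.        ]] [ 2.1561392  -2.19124521  0.1120056 ] [-0.12412861  0.53978153  1.04808738]
```

View pics/scene0.png

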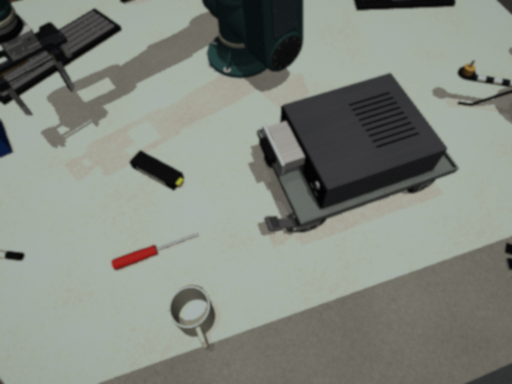

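View pics/top0.png

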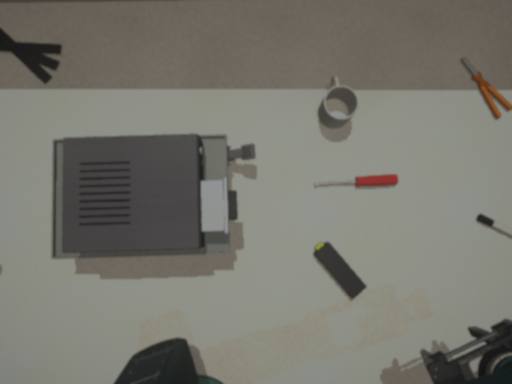

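```bash
cat > h.py <<'E'
import numpy as np,cv2,pickle
def cloud(s):
    R,_=cv2.Rodrigues(s["rvec"]);d=s["depth"];K=s["mtx"]
    v,u=np.mgrid[:d.shape[0],:d.shape[1]]
    P=np.stack([(u-K[0,2])/K[0,0]*d,(v-K[1,2])/K[1,1]*d,d],-1)
    W=(P-s["tvec"].ravel())@R
    W[d==0]=np.nan
    return W
E
python3 - <<'E'
from h import *
s=pickle.load(open("top0.pkl","rb"));W=cloud(s)
def at(u,v): print((u,v),np.round(np.median(W[v-1:v+2,u-1:u+2].reshape(-1,3),0),4))
for p in [(70,140),(190,145),(190,240),(70,240),(213,205),(213,160),(234,205),(249,152),(300,320),(338,270),(375,181),(337,122),(220,240),(220,142)]: at(*p)
# top of computer
m=(W[...,2]>0.19)&(W[...,2]<0.215);m[:,:50]=0;m[:,210:]=0;m[260:]=0;m[:130]=0
r=cv2.minAreaRect(W[m][:,:2].astype(np.float32));print(r, np.median(W[m][:,2]))
c=cv2.resize(s["image"][120:270,190:270],None,fx=5,fy=4*1.0,interpolation=cv2.INTER_CUBIC)
c=cv2.resize(s["image"][120:270,170:270],None,fx=4,fy=4,interpolation=cv2.INTER_CUBIC);cv2.imwrite("pics/topc.png",c[:,:,::-1])
s=pickle.load(open("scene0.pkl","rb"));
c=cv2.resize(s["image"][110:240,240:370],None,fx=4.5,fy=4.5,interpolation=cv2.INTER_CUBIC);cv2.imwrite("pics/scenec.png",c[:,:,::-1])
E
```

```text
(70, 140) [0.6228 0.229  0.2016]
(190, 145) [ 0.6085 -0.0118  0.2033]
(190, 240) [ 0.4193 -0.0114  0.2029]
(70, 240) [0.4231 0.2236 0.2028]
(213, 205) [ 0.4883 -0.056   0.1885]
(213, 160) [ 0.5918 -0.0509  0.1118]
(234, 205) [ 0.4877 -0.0981  0.1864]
(249, 152) [ 0.6115 -0.1304  0.0962]
(300, 320) [ 2.240e-01 -2.453e-01  2.000e-04]
(338, 270) [ 0.3414 -0.3337  0.0298]
(375, 181) [ 0.5493 -0.4304  0.0252]
(337, 122) [ 0.6852 -0.337   0.062 ]
(220, 240) [ 0.4168 -0.0646  0.1111]
(220, 142) [ 0.6319 -0.0665  0.1123]
((0.5164310336112976, 0.09746357798576355), (0.23024317622184753, 0.29070109128952026), 0.7772376537322998) 0.20288238530155445
```

View pics/topc.png

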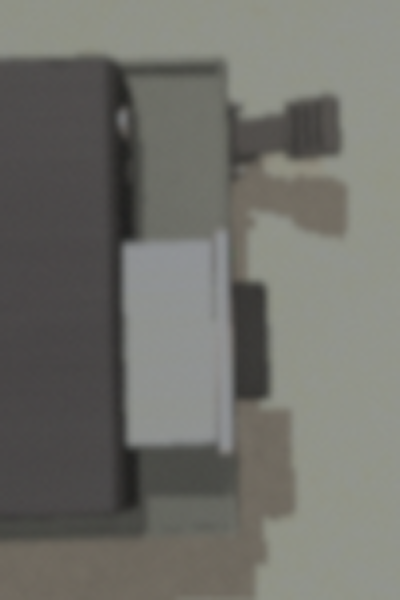

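View pics/scenec.png

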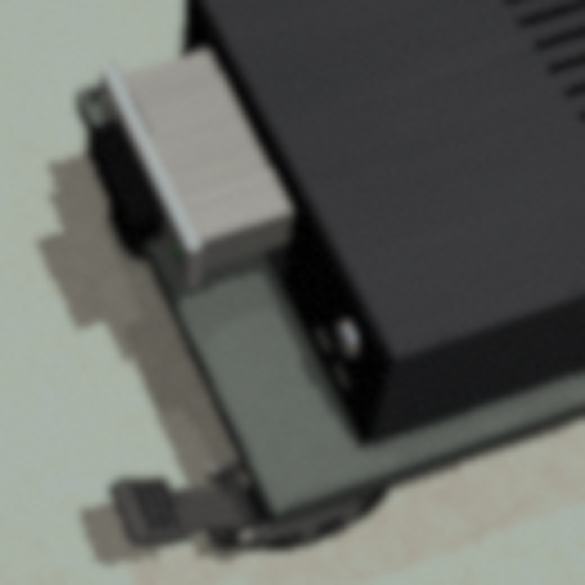

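```bash
python3 - <<'E'
from h import *
s=pickle.load(open("top0.pkl","rb"));W=cloud(s);I=s["image"].astype(float)
K=s["mtx"];R,_=cv2.Rodrigues(s["rvec"]);t=s["tvec"].ravel()
def ray(u,v,z):
    d=R.T@np.array([(u-K[0,2])/K[0,0],(v-K[1,2])/K[1,1],1]);c=-R.T@t
    return c+d*(z-c[2])/d[2]
# computer front edge per row (depth crossing 0.16)
def edge(rows,lo,hi,zt,thr,last=True):
    out=[]
    for v in rows:
        for u in range(lo,hi):
            if W[v,u,2]>thr and W[v,u+1,2]<=thr: out.append(ray(u+.5,v,zt)[:2]); break
    return np.array(out)
for nm,a in [("comp front",edge(range(145,172),190,215,.203,.16)),("plat front",edge(list(range(137,146))+list(range(164,170))+list(range(238,250)),205,240,.121,.08)),("handle",edge(range(195,215),225,245,.186,.15)),("pad front",edge(range(147,157),245,262,.104,.05))]:
    p=np.polyfit(a[:,0],a[:,1],1);print(nm,len(a),"slope",p[0],"y at mean x",a[:,1].mean(),a[:,0].mean(),np.std(a[:,1]-np.polyval(p,a[:,0])))
def edgev(cols,lo,hi,zt,thr,up):
    out=[]
    for u in cols:
        for v in range(lo,hi):
            a,b=W[v,u,2],W[v+1,u,2]
            if (up and a<thr<=b) or (not up and a>=thr>b): out.append(ray(u,v+.5,zt)[:2]);break
    return np.array(out)
for nm,a in [("comp +x",edgev(range(70,190),125,150,.203,.16,True)),("comp -x",edgev(range(70,190),235,265,.203,.16,False)),("plat +x",edgev(range(206,225),125,150,.121,.07,True)),("plat -x",edgev(range(206,225),240,265,.121,.07,False)),("pad +x",edgev(range(244,254),135,155,.095,.05,True)),("pad -x",edgev(range(244,254),150,165,.095,.05,False)),("handle +x",edgev(range(231,236),180,200,.186,.15,True)),("handle -x",edgev(range(231,236),210,225,.186,.15,False))]:
    p=np.polyfit(a[:,1],a[:,0],1);print(nm,len(a),"slope",p[0],"x",a[:,0].mean(),"y",a[:,1].mean())
E
```

```text
comp front 27 slope 0.007553820662484439 y at mean x -0.034264878128604834 0.5816894602343289 0.0009180701655403649
plat front 26 slope 0.01621469362130732 y at mean x -0.08349848420359932 0.5182394498794879 0.00043158434756284926
handle 20 slope -0.013353032046240358 y at mean x -0.10316312554342447 0.4885811338915886 6.904112261803404e-18
pad front 10 slope -0.017241099528850962 y at mean x -0.1426632260404862 0.6109192645358339 1.4946834900704544e-17
comp +x 120 slope -0.014304962171797404 x 0.6304651107977354 y 0.10914023202061704
comp -x 119 slope -0.013945894833520982 x 0.40130738822999695 y 0.10616679122612578
plat +x 19 slope -0.038138915177495215 x 0.6487216819986777 y -0.056441938921400044
plat -x 19 slope 0.01657668287350893 x 0.38845759696929844 y -0.05417388319345255
pad +x 9 slope -0.09087870050037845 x 0.6304541664600467 y -0.12875905408629784
pad -x 10 slope -0.13124055266238577 x 0.5959541576876615 y -0.12908327168080555
handle +x 5 slope 0.015950624307970875 x 0.5190521518447386 y -0.0964912068943026
handle -x 5 slope 0.016246238105387695 x 0.45850457525573934 y -0.09572847430883928
```

```bash
python3 -m inch '[{"linear":[0.5,0.45,0.1],"twist":0.12,"gripper":0},{"linear":[1,0.91,0.1],"twist":0.24,"gripper":0},{"linear":[1,0.91,0.1],"twist":0.2817,"gripper":0},{"linear":[1,0.91,0.1],"twist":0.2817,"gripper":0}]'
python3 -m inch '[{"linear":[1,0.91,0],"twist":0.2817,"gripper":0},{"linear":[1,0.91,0],"twist":0.2817,"gripper":0},{"linear":[1,0.91,0],"twist":0.2817,"gripper":0},{"linear":[1,0.91,0],"twist":0.2817,"gripper":0}]'
python3 -m inch '[{"linear":[1,0.91,0],"twist":0.2817,"gripper":0},{"linear":[1,0.91,0],"twist":0.2817,"gripper":0},{"linear":[1,0.91,0],"twist":0.2817,"gripper":0},{"linear":[1,0.91,0],"twist":0.2817,"gripper":0}]'
```

```text
time: 0.43
tool_pos: [0.3198, -0.411, 0.2376]
ee_rot: [-3.141, -0.003, 0.706]
wrist_force: [-0.6, -0.7, 1.1]
width: 0.0707
time: 0.77
tool_pos: [0.4196, -0.3199, 0.237]
ee_rot: [-3.141, -0.003, 1.001]
wrist_force: [-0.7, -0.2, 0.1]
width: 0.0439
time: 1.1
tool_pos: [0.5193, -0.2292, 0.2366]
ee_rot: [-3.141, -0.002, 1.295]
wrist_force: [-0.8, 0.1, 0.9]
width: 0.0177
```

```bash
python3 -m inch '[{"linear":[0.95,0.8,0],"twist":0.277,"gripper":0},{"linear":[0.95,0.8,0],"twist":0.277,"gripper":0},{"linear":[0.95,0.8,0],"twist":0.277,"gripper":0},{"linear":[0.95,0.8,0],"twist":0.277,"gripper":0},{"linear":[0.95,0.8,0],"twist":0.277,"gripper":0},{"linear":[0.95,0.8,0],"twist":0.277,"gripper":0}]'
python3 - <<'E'
from bench import robot
from h import *
o=robot.get_obs();print(o["tool_pos"],o["ee_rot"],o["wrist_force"])
s=robot.snapshot("wrist");s["o"]=o;pickle.dump(s,open("w1.pkl","wb"));cv2.imwrite("pics/w1.png",s["image"][:,:,::-1]);print(s["hand_eye"])
E
```

```text
time: 1.6
tool_pos: [0.6109, -0.1538, 0.2368]
ee_rot: [-3.14, 0.001, 1.578]
wrist_force: [0.5, 0.7, 0.0]
width: 0.0006
[ 0.61093202 -0.15375354  0.23684007] [-3.13983437e+00  7.25942623e-04  1.57796794e+00] [0.48844875 0.66829007 0.02183338]
[[-2.10171751e-04 -9.62439638e-01 -2.71495672e-01  7.81981698e-02]
 [ 9.99999862e-01 -7.14748231e-05 -5.20750547e-04  1.97875235e-04]
 [ 4.81785862e-04 -2.71495744e-01  9.62439520e-01 -1.57938850e-01]
 [ 0.00000000e+00  0.00000000e+00  0.00000000e+00  1.00000000e+00]]
```

View pics/w1.png

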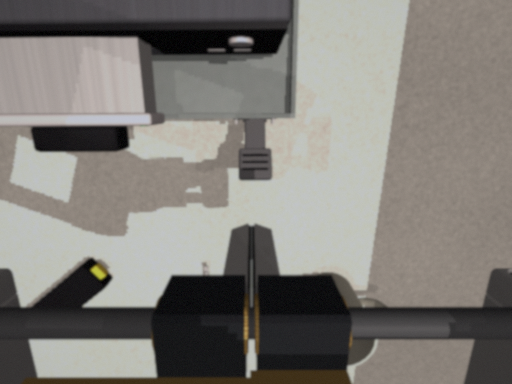

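```bash
cat >> h.py <<'E'
from scipy.spatial.transform import Rotation as Ro
def wcloud(s):
    d=s["depth"];K=s["mtx"];o=s["o"]
    v,u=np.mgrid[:d.shape[0],:d.shape[1]]
    P=np.stack([(u-K[0,2])/K[0,0]*d,(v-K[1,2])/K[1,1]*d,d],-1)
    H=s["hand_eye"];T=P@H[:3,:3].T+H[:3,3]
    W=T@Ro.from_euler("xyz",o["ee_rot"]).as_matrix().T+o["tool_pos"];W[d==0]=np.nan
    return W
E
python3 - <<'E'
from h import *
s=pickle.load(open("w1.pkl","rb"));W=wcloud(s);print(s["mtx"][0])
f=lambda u,v:print((u,v),np.round(np.nanmedian(W[v-1:v+2,u-1:u+2].reshape(-1,3),0),4))
for p in [(255,155),(255,164),(255,173),(242,164),(268,164),(220,90),(292,90),(215,117),(80,129),(36,129),(126,129),(60,119),(140,119)]: f(*p)
m=W[144:184,232:278];q=m[m[...,2]>.075];q=q[q[:,1]<-.112];print(q.min(0),q.max(0),np.median(q,0))
n=np.linalg.svd(q-q.mean(0))[2][2];print(n,np.arctan2(n[1],n[2]))
c=cv2.resize(s["image"][100:200,190:310],None,fx=5,fy=5,interpolation=cv2.INTER_CUBIC);cv2.imwrite("pics/w1c.png",c[:,:,::-1])
E
```

```text
[299.89669105   0.         251.08122797]
(255, 155) [ 0.6145 -0.1196  0.0898]
(255, 164) [ 0.6145 -0.128   0.0946]
(255, 173) [ 0.6145 -0.1361  0.0999]
(242, 164) [ 0.6014 -0.1282  0.0944]
(268, 164) [ 0.6276 -0.1278  0.0948]
(220, 90) [ 0.5823 -0.0585  0.1112]
(292, 90) [ 0.6453 -0.0586  0.1212]
(215, 117) [ 0.5777 -0.0817  0.1211]
(80, 129) [ 0.4939 -0.0888  0.1861]
(36, 129) [ 0.4641 -0.0889  0.1866]
(126, 129) [ 0.5192 -0.0895  0.1713]
(60, 119) [ 0.4856 -0.082   0.1929]
(140, 119) [ 0.5378 -0.0817  0.1924]
[ 0.59793556 -0.1432927   0.07952027] [ 0.63182254 -0.11236183  0.10276435] [ 0.61450712 -0.1272231   0.09438796]
[-0.01142928  0.52273451  0.85241891] 0.5500955153302091
```

View pics/w1c.png

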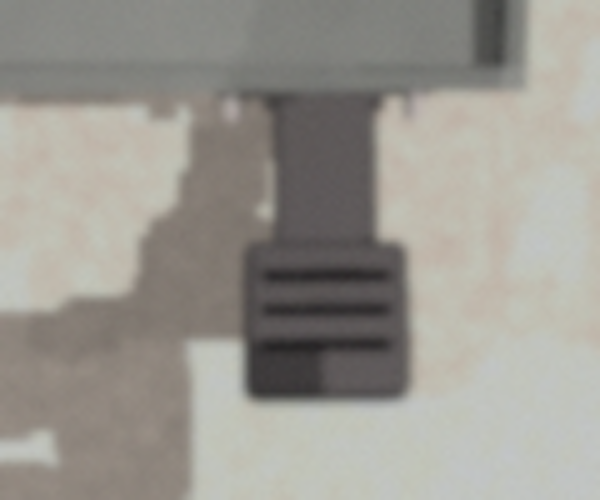

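```bash
python3 -m inch '[{"linear":[0.035,0.2,-0.3],"twist":0.005,"gripper":0},{"linear":[0.035,0.2,-0.6],"twist":0.005,"gripper":0},{"linear":[0.035,0.2,-0.9],"twist":0.005,"gripper":0},{"linear":[0.035,0.2,-1],"twist":0.005,"gripper":0},{"linear":[0.035,0.2,-1],"twist":0.005,"gripper":0},{"linear":[0.035,0.2,-1],"twist":0.005,"gripper":0}]'
```

```text
time: 2.15
tool_pos: [0.6147, -0.1338, 0.1383]
ee_rot: [3.141, 0.0, 1.583]
wrist_force: [0.0, -0.2, 0.5]
width: 0.0002
```

```bash
python3 -m inch '[{"linear":[0,0,-0.03],"twist":0,"gripper":0},{"linear":[0,0,-0.06],"twist":0,"gripper":0},{"linear":[0,0,-0.09],"twist":0,"gripper":0},{"linear":[0,0,-0.11],"twist":0,"gripper":0},{"linear":[0,0,-0.12],"twist":0,"gripper":0}]'
python3 -m inch '[{"linear":[0,0,-0.01],"twist":0,"gripper":0},{"linear":[0,0,-0.02],"twist":0,"gripper":0}]'
python3 -m inch '[{"linear":[0,0,-0.01],"twist":0,"gripper":0},{"linear":[0,0,-0.02],"twist":0,"gripper":0}]'
```

```text
time: 2.57
tool_pos: [0.6152, -0.1326, 0.1256]
ee_rot: [3.141, 0.0, 1.585]
wrist_force: [-0.3, 0.1, -0.8]
width: 0.0005
time: 2.73
tool_pos: [0.6152, -0.1325, 0.1236]
ee_rot: [3.141, 0.0, 1.585]
wrist_force: [-0.1, 0.1, 1.5]
width: 0.0004
time: 2.9
tool_pos: [0.6154, -0.1326, 0.1231]
ee_rot: [3.14, 0.0, 1.585]
wrist_force: [-2.1, 0.8, 7.2]
width: 0.0001
```

```bash
python3 -m inch '[{"linear":[0,-0.005,-0.01],"twist":0,"gripper":0},{"linear":[0,-0.01,-0.02],"twist":0,"gripper":0},{"linear":[0,-0.015,-0.03],"twist":0,"gripper":0},{"linear":[0,-0.02,-0.04],"twist":0,"gripper":0}]'
python3 -m inch '[{"linear":[0,-0.005,-0.01],"twist":0,"gripper":0},{"linear":[0,-0.01,-0.02],"twist":0,"gripper":0},{"linear":[0,-0.015,-0.03],"twist":0,"gripper":0},{"linear":[0,-0.02,-0.04],"twist":0,"gripper":0}]'
```

```text
time: 3.23
tool_pos: [0.6155, -0.1349, 0.1199]
ee_rot: [3.14, 0.001, 1.585]
wrist_force: [-2.7, -0.3, 7.6]
width: 0.0008
time: 3.57
tool_pos: [0.6155, -0.1373, 0.1161]
ee_rot: [3.139, 0.002, 1.585]
wrist_force: [-3.1, -1.2, 8.3]
width: 0.0004
```

```bash
python3 -m inch '[{"linear":[0,-0.004,-0.01],"twist":0,"gripper":0},{"linear":[0,-0.008,-0.02],"twist":0,"gripper":0},{"linear":[0,-0.012,-0.03],"twist":0,"gripper":0},{"linear":[0,-0.016,-0.04],"twist":0,"gripper":0}]'
python3 -m inch '[{"linear":[0,-0.004,-0.01],"twist":0,"gripper":0},{"linear":[0,-0.008,-0.02],"twist":0,"gripper":0},{"linear":[0,-0.012,-0.03],"twist":0,"gripper":0},{"linear":[0,-0.016,-0.04],"twist":0,"gripper":0}]'
python3 - <<'E'
from bench import robot
from h import *
o=robot.get_obs()
s=robot.snapshot("wrist");s["o"]=o;pickle.dump(s,open("w2.pkl","wb"))
cv2.imwrite("pics/w2.png",s["image"][:,:,::-1])
W=wcloud(s)
f=lambda u,v:print((u,v),np.round(np.nanmedian(W[v-1:v+2,u-1:u+2].reshape(-1,3),0),4))
s=robot.snapshot("top");pickle.dump(s,open("t2.pkl","wb"))
E
```

```text
time: 3.9
tool_pos: [0.6155, -0.1394, 0.1122]
ee_rot: [3.139, 0.003, 1.585]
wrist_force: [-2.9, -1.9, 8.6]
width: 0.0006
time: 4.23
tool_pos: [0.6155, -0.1414, 0.1083]
ee_rot: [3.139, 0.004, 1.585]
wrist_force: [-3.2, -1.3, 7.9]
width: 0.0004
```

View pics/w2.png

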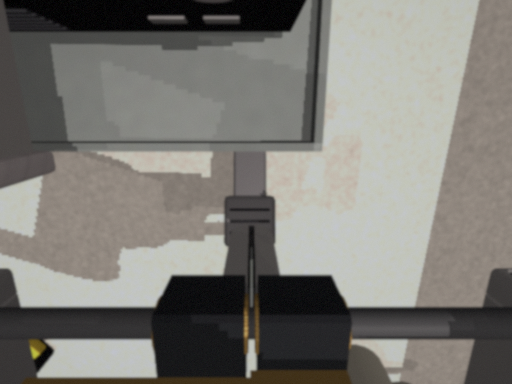

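```bash
cat >> h.py <<'E'
def frontedge(s,W):
    # platform rim front edge from wrist cloud: min y of z~.121 points, per-row median
    m=(abs(W[...,2]-.121)<.004)&(W[...,0]>.56)&(W[...,0]<.64)
    return np.percentile(W[m][:,1],1),m.sum()
E
python3 - <<'E'
from h import *
for n in ("w1","w2"):
    s=pickle.load(open(n+".pkl","rb"));W=wcloud(s);print(n,frontedge(s,W))
s=pickle.load(open("w2.pkl","rb"));W=wcloud(s)
for v in range(160,245,6):print(v,np.round(W[v,232],4))
E
```

```text
w1 (np.float64(-0.08263334944832959), np.int64(488))
w2 (np.float64(-0.1339280488595863), np.int64(2199))
160 [ 0.5983 -0.1067 -0.0008]
166 [ 0.5984 -0.1119  0.0006]
172 [ 5.983e-01 -1.176e-01 -3.000e-04]
178 [ 5.983e-01 -1.231e-01 -2.000e-04]
184 [ 0.5982 -0.1288 -0.0007]
190 [ 5.982e-01 -1.344e-01 -1.000e-04]
196 [ 0.6028 -0.1181  0.0753]
202 [ 0.6029 -0.1216  0.0776]
208 [ 0.603  -0.1252  0.0792]
214 [ 0.603  -0.1291  0.08  ]
220 [ 0.6031 -0.1326  0.0819]
226 [ 0.6032 -0.1363  0.0832]
232 [ 0.6042 -0.1329  0.101 ]
238 [ 0.6047 -0.133   0.1093]
244 [ 0.6053 -0.1323  0.1187]
```

```bash
python3 -m inch '[{"linear":[0,0,0.1],"twist":0,"gripper":0},{"linear":[0,0.04,0.1],"twist":0,"gripper":0},{"linear":[0,0.075,0.1],"twist":0,"gripper":0},{"linear":[0,0.075,0.05],"twist":0,"gripper":0},{"linear":[0,0.075,0.03],"twist":0,"gripper":0},{"linear":[0,0.075,0.02],"twist":0,"gripper":0}]'
python3 -m inch '[{"linear":[0,0,-0.01],"twist":0,"gripper":0},{"linear":[0,0,-0.02],"twist":0,"gripper":0},{"linear":[0,0,-0.03],"twist":0,"gripper":0}]'
python3 -m inch '[{"linear":[0,0,-0.01],"twist":0,"gripper":0},{"linear":[0,0,-0.02],"twist":0,"gripper":0},{"linear":[0,0,-0.03],"twist":0,"gripper":0}]'
```

```text
time: 4.83
tool_pos: [0.6144, -0.1317, 0.1059]
ee_rot: [-3.139, -0.001, 1.586]
wrist_force: [0.1, -0.5, 1.4]
width: 0.0003
time: 5.08
tool_pos: [0.6148, -0.1319, 0.1053]
ee_rot: [-3.141, -0.001, 1.585]
wrist_force: [-3.5, 2.5, 6.1]
width: 0.0004
time: 5.33
tool_pos: [0.6148, -0.1327, 0.1033]
ee_rot: [3.142, 0.001, 1.585]
wrist_force: [-4.2, 0.6, 8.1]
width: 0.0007
```

```bash
python3 -m inch '[{"linear":[0,-0.003,-0.01],"twist":0,"gripper":0},{"linear":[0,-0.006,-0.02],"twist":0,"gripper":0},{"linear":[0,-0.009,-0.03],"twist":0,"gripper":0}]'
python3 -m inch '[{"linear":[0,-0.003,-0.01],"twist":0,"gripper":0},{"linear":[0,-0.006,-0.02],"twist":0,"gripper":0},{"linear":[0,-0.009,-0.03],"twist":0,"gripper":0}]'
```

```text
time: 5.58
tool_pos: [0.6148, -0.1338, 0.1004]
ee_rot: [3.141, 0.001, 1.585]
wrist_force: [-5.2, -1.2, 7.2]
width: 0.0005
time: 5.83
tool_pos: [0.6148, -0.1348, 0.0974]
ee_rot: [3.141, 0.002, 1.585]
wrist_force: [-3.9, 0.5, 7.4]
width: 0.0004
```

```bash
python3 -m inch '[{"linear":[0,-0.003,-0.01],"twist":0,"gripper":0},{"linear":[0,-0.006,-0.02],"twist":0,"gripper":0}]'
python3 -m inch '[{"linear":[0,-0.003,-0.01],"twist":0,"gripper":0},{"linear":[0,-0.006,-0.02],"twist":0,"gripper":0}]'
```

```text
time: 6.0
tool_pos: [0.6148, -0.1355, 0.0954]
ee_rot: [3.141, 0.002, 1.585]
wrist_force: [-4.2, 0.8, 7.2]
width: 0.0003
time: 6.17
tool_pos: [0.6148, -0.136, 0.0934]
ee_rot: [3.141, 0.002, 1.585]
wrist_force: [-4.2, 0.7, 8.1]
width: 0.0006
```

```bash
for i in 1; do :; done; python3 -m inch '[{"linear":[0,-0.002,-0.01],"twist":0,"gripper":0},{"linear":[0,-0.004,-0.02],"twist":0,"gripper":0}]'
python3 -m inch '[{"linear":[0,-0.002,-0.01],"twist":0,"gripper":0},{"linear":[0,-0.004,-0.02],"twist":0,"gripper":0}]'
```

```text
time: 6.33
tool_pos: [0.6148, -0.1365, 0.0918]
ee_rot: [3.141, 0.002, 1.585]
wrist_force: [-5.2, -0.3, 10.7]
width: 0.0002
time: 6.5
tool_pos: [0.6148, -0.1367, 0.0905]
ee_rot: [3.141, 0.001, 1.585]
wrist_force: [-6.0, 0.1, 11.9]
width: 0.0004
```

```bash
python3 -m inch '[{"linear":[0,-0.002,-0.01],"twist":0,"gripper":0},{"linear":[0,-0.004,-0.02],"twist":0,"gripper":0}]'
python3 -m inch '[{"linear":[0,-0.002,-0.01],"twist":0,"gripper":0},{"linear":[0,-0.004,-0.02],"twist":0,"gripper":0}]'
```

```text
time: 6.67
tool_pos: [0.6148, -0.1369, 0.0892]
ee_rot: [3.141, 0.001, 1.585]
wrist_force: [-8.0, 1.8, 15.3]
width: 0.0006
time: 6.83
tool_pos: [0.6149, -0.1372, 0.0881]
ee_rot: [3.141, 0.001, 1.585]
wrist_force: [-8.5, 2.9, 17.4]
width: 0.0002
```

```bash
python3 -m inch '[{"linear":[0,0,0],"twist":0,"gripper":0},{"linear":[0,0,0],"twist":0,"gripper":0}]'
```

```text
time: 7.0
tool_pos: [0.6149, -0.1371, 0.088]
ee_rot: [3.14, 0.001, 1.585]
wrist_force: [-8.0, 2.8, 16.0]
width: 0.0004
```

```bash
python3 -m inch '[{"linear":[0,-0.001,-0.008],"twist":0,"gripper":0},{"linear":[0,-0.001,-0.008],"twist":0,"gripper":0}]'
```

```text
time: 7.17
tool_pos: [0.6149, -0.1372, 0.0877]
ee_rot: [3.14, 0.001, 1.585]
wrist_force: [-7.8, 2.2, 17.7]
width: 0.0005
```

```bash
python3 -m inch '[{"linear":[0,0,0.05],"twist":0,"gripper":0},{"linear":[0,0,0.2],"twist":0,"gripper":0},{"linear":[0,0,0.4],"twist":0,"gripper":0},{"linear":[0,-0.1,0.7],"twist":0,"gripper":0},{"linear":[0,-0.2,1],"twist":0,"gripper":0},{"linear":[0,-0.2,1],"twist":0,"gripper":0},{"linear":[0,-0.2,1],"twist":0,"gripper":0}]'
python3 - <<'E'
from bench import robot
from h import *
o=robot.get_obs();print(o["wrist_force"])
s=robot.snapshot("wrist");s["o"]=o;pickle.dump(s,open("w3.pkl","wb"))
cv2.imwrite("pics/w3.png",s["image"][:,:,::-1])
E
```

```text
time: 7.75
tool_pos: [0.6164, -0.158, 0.1852]
ee_rot: [3.136, 0.002, 1.584]
wrist_force: [0.4, -0.3, -0.9]
width: 0.0005
[ 0.40563087 -0.25005913 -0.93874081]
```

View pics/w3.png

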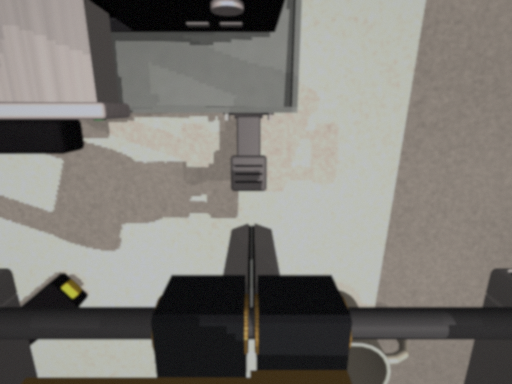

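```bash
python3 - <<'E'
from h import *
s=pickle.load(open("w3.pkl","rb"));W=wcloud(s)
for v in range(150,194,4):print(v,np.round(W[v,249],4))
W[200:]=np.nan
print(frontedge(s,W))
f=lambda u,v:print((u,v),np.round(np.nanmedian(W[v-1:v+2,u-1:u+2].reshape(-1,3),0),4))
for p in [(40,122),(40,137),(80,122),(79,137),(238,172),(262,172),(50,110)]:f(*p)
m=(W[...,2]>.15)&(W[...,1]<-.085);print(W[m].min(0),np.percentile(W[m],[1,50,99],axis=0))
E
```

```text
150 [ 0.6147 -0.1159  0.0619]
154 [ 0.6147 -0.1195  0.0631]
158 [ 0.6147 -0.123   0.0646]
162 [ 0.6148 -0.1265  0.0662]
166 [ 0.6148 -0.1303  0.0662]
170 [ 0.6149 -0.1339  0.067 ]
174 [ 0.6149 -0.1377  0.0669]
178 [ 0.615  -0.1414  0.0677]
182 [ 0.615 -0.145  0.069]
186 [ 0.615  -0.149   0.0682]
190 [ 0.6151 -0.153   0.0681]
(np.float64(-0.08185625863841779), np.int64(857))
(40, 122) [ 0.5088 -0.087   0.1865]
(40, 137) [ 0.5079 -0.0945  0.1868]
(80, 122) [ 0.5184 -0.0878  0.1675]
(79, 137) [ 0.519  -0.0956  0.1715]
(238, 172) [ 0.6046 -0.1361  0.0674]
(262, 172) [ 0.6271 -0.1357  0.0673]
(50, 110) [ 0.5187 -0.081   0.1928]
[ 0.48404305 -0.10336606  0.16576488] [[ 0.48694574 -0.10308525  0.16821722]
 [ 0.50779871 -0.09402447  0.18621472]
 [ 0.52000964 -0.0855094   0.18823792]]
```

```bash
python3 -m inch '[{"linear":[-0.3,0,0],"twist":0,"gripper":0},{"linear":[-0.6,0,0],"twist":0,"gripper":0},{"linear":[-0.9,0,0],"twist":0,"gripper":0},{"linear":[-0.9,0,0],"twist":0,"gripper":0}]'
python3 -m inch '[{"linear":[-0.2,0,0],"twist":0,"gripper":0},{"linear":[-0.365,0.1,0],"twist":0,"gripper":0},{"linear":[-0.365,0.25,0],"twist":0,"gripper":0},{"linear":[-0.365,0.32,0],"twist":0,"gripper":0},{"linear":[-0.365,0.32,0],"twist":0,"gripper":0},{"linear":[-0.365,0.32,0],"twist":0,"gripper":0}]'
```

```text
time: 8.13
tool_pos: [0.5193, -0.1556, 0.1789]
ee_rot: [-3.132, -0.003, 1.584]
wrist_force: [0.3, 0.4, -0.1]
width: 0.0002
time: 8.63
tool_pos: [0.4889, -0.1246, 0.1817]
ee_rot: [-3.14, -0.0, 1.586]
wrist_force: [-0.1, 0.6, -0.2]
width: 0.0006
```

```bash
python3 -m inch '[{"linear":[0,0.03,0],"twist":0,"gripper":0},{"linear":[0,0.06,0],"twist":0,"gripper":0},{"linear":[0,0.09,0],"twist":0,"gripper":0},{"linear":[0,0.11,0],"twist":0,"gripper":0},{"linear":[0,0.13,0],"twist":0,"gripper":0},{"linear":[0,0.145,0],"twist":0,"gripper":0},{"linear":[0,0.16,0],"twist":0,"gripper":0}]'
python3 -m inch '[{"linear":[0,0.01,0],"twist":0,"gripper":0},{"linear":[0,0.02,0],"twist":0,"gripper":0},{"linear":[0,0.03,0],"twist":0,"gripper":0},{"linear":[0,0.04,0],"twist":0,"gripper":0}]'
```

```text
time: 9.22
tool_pos: [0.4887, -0.1117, 0.1827]
ee_rot: [3.141, 0.006, 1.584]
wrist_force: [0.1, -7.7, -2.1]
width: -0.0001
time: 9.55
tool_pos: [0.4887, -0.1081, 0.1827]
ee_rot: [3.141, 0.007, 1.583]
wrist_force: [0.6, -8.8, -1.3]
width: 0.0008
```

```bash
python3 -m inch '[{"linear":[0,0.015,0],"twist":0,"gripper":0},{"linear":[0,0.03,0],"twist":0,"gripper":0},{"linear":[0,0.045,0],"twist":0,"gripper":0},{"linear":[0,0.06,0],"twist":0,"gripper":0},{"linear":[0,0.075,0],"twist":0,"gripper":0},{"linear":[0,0.09,0],"twist":0,"gripper":0}]'
python3 - <<'E'
from bench import robot
from h import *
s=robot.snapshot("top");pickle.dump(s,open("t3.pkl","wb"))
for n in ("top0","t3"):
    W=cloud(pickle.load(open(n+".pkl","rb")))
    a=[]
    for v in range(150,238,4):
        r=W[v,40:100];i=np.where((r[:-1,2]<.16)&(r[1:,2]>.16))[0]
        if len(i):a.append(r[i[0]+1,1])
    m=(abs(W[...,2]-.116)<.01)&(W[...,0]>.56)&(W[...,0]<.64)&(W[...,1]<0)&(W[...,1]>-.1)
    print(n,np.median(a),np.percentile(W[m][:,1],2),m.sum())
E
```

```text
time: 10.05
tool_pos: [0.4886, -0.0991, 0.1827]
ee_rot: [3.142, 0.007, 1.583]
wrist_force: [-0.1, -8.7, -2.3]
width: 0.0003
top0 0.24074628574639542 -0.08034652319512711 872
t3 0.24146836403917787 -0.08010366989850226 330
```

```bash
python3 -m inch '[{"linear":[0,0.015,0],"twist":0,"gripper":0},{"linear":[0,0.03,0],"twist":0,"gripper":0},{"linear":[0,0.045,0],"twist":0,"gripper":0},{"linear":[0,0.06,0],"twist":0,"gripper":0},{"linear":[0,0.075,0],"twist":0,"gripper":0},{"linear":[0,0.09,0],"twist":0,"gripper":0}]'
python3 -m inch '[{"linear":[0,0.015,0],"twist":0,"gripper":0},{"linear":[0,0.03,0],"twist":0,"gripper":0},{"linear":[0,0.045,0],"twist":0,"gripper":0},{"linear":[0,0.06,0],"twist":0,"gripper":0},{"linear":[0,0.075,0],"twist":0,"gripper":0},{"linear":[0,0.09,0],"twist":0,"gripper":0}]'
```

```text
time: 10.6
tool_pos: [0.4884, -0.0901, 0.1827]
ee_rot: [-3.141, 0.007, 1.583]
wrist_force: [-0.3, -8.6, -0.9]
width: 0.0006
time: 11.1
tool_pos: [0.4883, -0.0811, 0.1827]
ee_rot: [-3.141, 0.007, 1.583]
wrist_force: [-0.6, -8.2, -1.1]
width: 0.0004
```

```bash
python3 -m inch '[{"linear":[0,0.008,0],"twist":0,"gripper":0},{"linear":[0,0.016,0],"twist":0,"gripper":0},{"linear":[0,0.024,0],"twist":0,"gripper":0},{"linear":[0,0.032,0],"twist":0,"gripper":0},{"linear":[0,0.04,0],"twist":0,"gripper":0}]'
python3 -m inch '[{"linear":[0,0.007,0],"twist":0,"gripper":0},{"linear":[0,0.014,0],"twist":0,"gripper":0},{"linear":[0,0.021,0],"twist":0,"gripper":0},{"linear":[0,0.028,0],"twist":0,"gripper":0}]'
```

```text
time: 11.52
tool_pos: [0.4883, -0.0771, 0.1827]
ee_rot: [-3.141, 0.007, 1.583]
wrist_force: [-0.7, -8.1, -0.5]
width: 0.0003
time: 11.85
tool_pos: [0.4882, -0.0743, 0.1827]
ee_rot: [-3.141, 0.007, 1.583]
wrist_force: [-1.6, -8.2, -0.1]
width: -0.0001
```

```bash
python3 -m inch '[{"linear":[0,0.005,0],"twist":0,"gripper":0},{"linear":[0,0.01,0],"twist":0,"gripper":0},{"linear":[0,0.015,0],"twist":0,"gripper":0},{"linear":[0,0.02,0],"twist":0,"gripper":0}]'
python3 -m inch '[{"linear":[0,0.005,0],"twist":0,"gripper":0},{"linear":[0,0.01,0],"twist":0,"gripper":0},{"linear":[0,0.015,0],"twist":0,"gripper":0}]'
```

```text
time: 12.18
tool_pos: [0.4882, -0.0723, 0.1827]
ee_rot: [-3.141, 0.007, 1.583]
wrist_force: [-0.7, -8.6, -1.4]
width: 0.0002
time: 12.43
tool_pos: [0.4882, -0.0707, 0.1827]
ee_rot: [-3.141, 0.007, 1.583]
wrist_force: [-0.8, -8.3, -0.5]
width: 0.0006
```

```bash
python3 -m inch '[{"linear":[0,0.005,0],"twist":0,"gripper":0},{"linear":[0,0.01,0],"twist":0,"gripper":0}]'
python3 -m inch '[{"linear":[0,0.005,0],"twist":0,"gripper":0},{"linear":[0,0.01,0],"twist":0,"gripper":0}]'
```

```text
time: 12.6
tool_pos: [0.4882, -0.0698, 0.1827]
ee_rot: [-3.141, 0.007, 1.583]
wrist_force: [-1.8, -7.2, -0.8]
width: 0.0006
time: 12.77
tool_pos: [0.4881, -0.0688, 0.1827]
ee_rot: [-3.141, 0.007, 1.583]
wrist_force: [-0.2, -8.2, -0.7]
width: 0.0006
```

```bash
python3 -m inch '[{"linear":[0,0.005,0],"twist":0,"gripper":0},{"linear":[0,0.01,0],"twist":0,"gripper":0}]'
python3 -m inch '[{"linear":[0,0.005,0],"twist":0,"gripper":0},{"linear":[0,0.005,0],"twist":0,"gripper":0}]'
```

```text
time: 12.93
tool_pos: [0.4881, -0.0677, 0.1827]
ee_rot: [-3.14, 0.007, 1.583]
wrist_force: [-1.6, -8.5, -0.3]
width: 0.0004
time: 13.1
tool_pos: [0.4881, -0.0671, 0.1827]
ee_rot: [-3.141, 0.006, 1.583]
wrist_force: [-1.0, -8.1, -0.8]
width: 0.0005
```

```bash
python3 -m inch '[{"linear":[0,0.005,0],"twist":0,"gripper":0},{"linear":[0,0.01,0],"twist":0,"gripper":0}]'
```

```text
time: 13.27
tool_pos: [0.4881, -0.0666, 0.1827]
ee_rot: [-3.14, 0.007, 1.583]
wrist_force: [-0.9, -9.7, -1.0]
width: -0.0001
```

```bash
python3 -m inch '[{"linear":[0,0.005,0],"twist":0,"gripper":0},{"linear":[0,0.005,0],"twist":0,"gripper":0}]'
```

```text
time: 13.43
tool_pos: [0.4881, -0.0665, 0.1827]
ee_rot: [-3.14, 0.008, 1.583]
wrist_force: [-1.3, -10.1, -1.1]
width: 0.0008
```

```bash
python3 -m inch '[{"linear":[0,0.005,0],"twist":0,"gripper":0},{"linear":[0,0.005,0],"twist":0,"gripper":0}]'
```

```text
time: 13.6
tool_pos: [0.4881, -0.0665, 0.1828]
ee_rot: [-3.14, 0.009, 1.582]
wrist_force: [-2.6, -11.2, -1.4]
width: 0.0005
```

```bash
python3 -m inch '[{"linear":[0,0.005,0],"twist":0,"gripper":0},{"linear":[0,0.01,0],"twist":0,"gripper":0},{"linear":[0,0.01,0],"twist":0,"gripper":0}]'
```

```text
time: 13.85
tool_pos: [0.4881, -0.0664, 0.1828]
ee_rot: [-3.14, 0.011, 1.582]
wrist_force: [-1.7, -12.9, -0.1]
width: 0.0006
```

```bash
python3 -m inch '[{"linear":[0,0,0],"twist":0,"gripper":0},{"linear":[0,-0.1,0],"twist":0,"gripper":0},{"linear":[0,-0.4,0],"twist":0,"gripper":0},{"linear":[0,-0.75,0],"twist":0,"gripper":0},{"linear":[0,-0.9,0],"twist":0,"gripper":0},{"linear":[0,-0.9,0],"twist":0,"gripper":0}]'
python3 - <<'E'
from bench import robot
from h import *
o=robot.get_obs();print(o["tool_pos"],o["wrist_force"])
s=robot.snapshot("wrist");s["o"]=o;pickle.dump(s,open("w4.pkl","wb"))
cv2.imwrite("pics/w4.png",s["image"][:,:,::-1])
s=robot.snapshot("top");pickle.dump(s,open("t4.pkl","wb"));cv2.imwrite("pics/t4.png",s["image"][:,:,::-1])
for n in ("top0","t4"):
    W=cloud(pickle.load(open(n+".pkl","rb")))
    a=[]
    for v in range(150,238,4):
        r=W[v,40:100];i=np.where((r[:-1,2]<.16)&(r[1:,2]>.16))[0]
        if len(i):a.append(r[i[0]+1,1])
    m=(abs(W[...,2]-.116)<.01)&(W[...,0]>.56)&(W[...,0]<.64)&(W[...,1]<0)&(W[...,1]>-.1)
    print(n,np.median(a),np.percentile(W[m][:,1],2),m.sum())
E
```

```text
time: 14.35
tool_pos: [0.4885, -0.1538, 0.1826]
ee_rot: [3.142, 0.0, 1.581]
wrist_force: [0.4, 0.3, 0.4]
width: 0.0006
[ 0.488511   -0.15383543  0.1825779 ] [0.41247177 0.26635489 0.39906423]
top0 0.24074628574639542 -0.08034652319512711 872
t4 0.24102108672479028 -0.08009630065828739 821
```

View pics/w4.png

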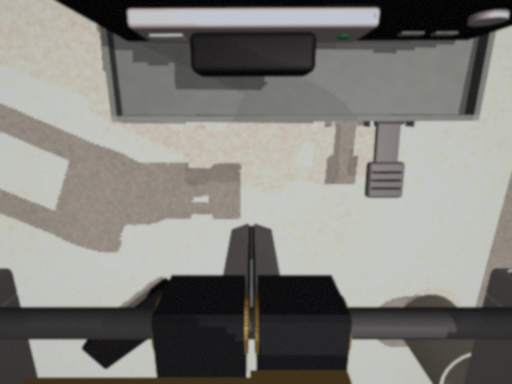

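```bash
python3 - <<'E'
from h import *
s=pickle.load(open("w4.pkl","rb"));W=wcloud(s)
for v in range(8,125,4):print(v,np.round(W[v,250],4),np.round(W[v,150],4))
for p in [(370,180),(385,180),(400,180),(385,165),(385,195)]: print(p,np.round(W[p[1],p[0]],4))
E
```

```text
8 [ 0.4869 -0.0318  0.1891] [ 0.4426 -0.0326  0.1903]
12 [ 0.4869 -0.0343  0.1926] [ 0.4433 -0.0349  0.193 ]
16 [ 0.4869 -0.0359  0.1926] [ 0.4434 -0.0367  0.1938]
20 [ 0.4869 -0.0373  0.192 ] [ 0.443  -0.0379  0.1927]
24 [ 0.487  -0.0389  0.192 ] [ 0.4426 -0.0393  0.192 ]
28 [ 0.487  -0.0403  0.1913] [ 0.4425 -0.0409  0.192 ]
32 [ 0.4869 -0.0405  0.1851] [ 0.4402 -0.041   0.1849]
36 [ 0.487  -0.0424  0.1861] [ 0.4389 -0.0419  0.1812]
40 [ 0.487  -0.0441  0.186 ] [ 0.4348 -0.0411  0.1684]
44 [ 0.487  -0.0457  0.1857] [ 0.4175 -0.0324  0.1128]
48 [ 0.487  -0.0476  0.1863] [ 0.4168 -0.0347  0.1113]
52 [ 0.487  -0.0495  0.1873] [ 0.4166 -0.0372  0.1112]
56 [ 0.487  -0.051   0.1859] [ 0.416  -0.0396  0.11  ]
60 [ 0.4871 -0.0527  0.186 ] [ 0.4163 -0.0424  0.1116]
64 [ 0.4871 -0.0546  0.1872] [ 0.4162 -0.0451  0.1119]
68 [ 0.4871 -0.0563  0.1864] [ 0.4156 -0.0476  0.1109]
72 [ 0.4871 -0.0579  0.1846] [ 0.4157 -0.0503  0.1116]
76 [ 0.4871 -0.0583  0.1715] [ 0.4153 -0.0529  0.1111]
80 [ 0.4868 -0.0549  0.1117] [ 0.4153 -0.0556  0.1118]
84 [ 0.4868 -0.0576  0.1114] [ 0.4148 -0.0583  0.111 ]
88 [ 0.4869 -0.0604  0.1129] [ 0.4147 -0.061   0.1115]
92 [ 0.4869 -0.0631  0.1124] [ 0.4148 -0.0638  0.1124]
96 [ 0.4869 -0.0658  0.1122] [ 0.414  -0.0665  0.1105]
100 [ 0.4869 -0.0685  0.1115] [ 0.4141 -0.0693  0.1114]
104 [ 0.487  -0.0713  0.1118] [ 0.4141 -0.0721  0.1122]
108 [ 0.487  -0.0741  0.112 ] [ 0.4139 -0.0749  0.1123]
112 [ 0.487  -0.077   0.1118] [ 0.4131 -0.0777  0.1107]
116 [ 0.4871 -0.0796  0.121 ] [ 0.4164 -0.0804  0.1214]
120 [ 0.4871 -0.0824  0.1198] [ 0.4159 -0.0831  0.1207]
124 [ 4.867e-01 -9.040e-02  3.000e-04] [ 0.3766 -0.0915  0.0015]
(370, 180) [ 0.6001 -0.1376  0.0657]
(385, 180) [ 0.6138 -0.1373  0.0664]
(400, 180) [ 0.6274 -0.137   0.0672]
(385, 165) [ 0.6121 -0.1232  0.066 ]
(385, 195) [ 0.6149 -0.1514  0.0682]
```

```bash
python3 -m inch '[{"linear":[0.3,0,0],"twist":0,"gripper":0.65},{"linear":[0.6,0,0],"twist":0,"gripper":0.65},{"linear":[0.9,0,0],"twist":0,"gripper":0.65},{"linear":[0.9,0.1,0],"twist":0,"gripper":0.65},{"linear":[0.9,0.14,0],"twist":0,"gripper":0.65}]'
python3 -m inch '[{"linear":[0.2,0,0],"twist":0.003,"gripper":0.65},{"linear":[0.355,0,0],"twist":0.003,"gripper":0.65},{"linear":[0.355,0,-0.2],"twist":0.003,"gripper":0.65},{"linear":[0.355,0,-0.4],"twist":0.003,"gripper":0.65},{"linear":[0.355,0,-0.5],"twist":0.003,"gripper":0.65},{"linear":[0.355,0,-0.5],"twist":0.003,"gripper":0.65},{"linear":[0.355,0,-0.5],"twist":0.003,"gripper":0.65}]'
python3 - <<'E'
from bench import robot
from h import *
o=robot.get_obs();print(o["tool_pos"],o["wrist_force"])
s=robot.snapshot("wrist");s["o"]=o
cv2.imwrite("pics/w5.png",s["image"][:,:,::-1])
E
```

```text
time: 14.87
tool_pos: [0.5791, -0.1346, 0.1814]
ee_rot: [-3.139, -0.002, 1.588]
wrist_force: [-1.5, 0.9, -0.1]
width: 0.0302
time: 15.45
tool_pos: [0.6132, -0.1364, 0.1329]
ee_rot: [-3.141, -0.0, 1.589]
wrist_force: [0.1, -0.3, 1.0]
width: 0.0608
[ 0.61320916 -0.13643666  0.13285493] [ 0.14508958 -0.31975856  1.00630165]
```

View pics/w5.png

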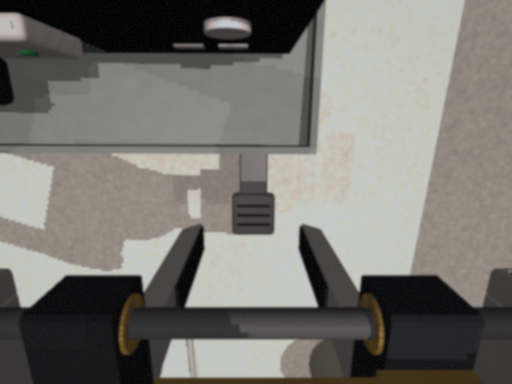

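```bash
python3 -m inch '[{"linear":[0.013,-0.035,-0.2],"twist":0,"gripper":0.65},{"linear":[0.013,-0.035,-0.4],"twist":0,"gripper":0.65},{"linear":[0.013,-0.035,-0.55],"twist":0,"gripper":0.65},{"linear":[0.013,-0.035,-0.65],"twist":0,"gripper":0.65},{"linear":[0.013,-0.035,-0.68],"twist":0,"gripper":0.65},{"linear":[0.013,-0.035,-0.68],"twist":0,"gripper":0.65}]'
```

```text
time: 16.0
tool_pos: [0.6154, -0.1407, 0.0649]
ee_rot: [3.142, -0.0, 1.588]
wrist_force: [0.6, -0.1, 0.3]
width: 0.0612
```

Close on the pad.

```bash
python3 -m inch '[{"linear":[-0.006,0,0],"twist":0,"gripper":0.5},{"linear":[-0.006,0,0],"twist":0,"gripper":0.4},{"linear":[-0.006,0,0],"twist":0,"gripper":0.2},{"linear":[-0.006,0,0],"twist":0,"gripper":0.2},{"linear":[-0.006,0,0],"twist":0,"gripper":0.2},{"linear":[-0.006,0,0],"twist":0,"gripper":0.2},{"linear":[-0.006,0,0],"twist":0,"gripper":0.2}]'
```

```text
time: 16.58
tool_pos: [0.6146, -0.1409, 0.0656]
ee_rot: [-3.141, 0.0, 1.588]
wrist_force: [-3.4, -0.4, 4.7]
width: 0.0337
```

```bash
python3 -m inch '[{"linear":[0,0.002,0.019],"twist":0,"gripper":0.2},{"linear":[0,0.005,0.038],"twist":0,"gripper":0.2},{"linear":[0,0.009,0.057],"twist":0,"gripper":0.2},{"linear":[0,0.013,0.075],"twist":0,"gripper":0.2},{"linear":[0,0.018,0.094],"twist":0,"gripper":0.2},{"linear":[0,0.023,0.113],"twist":0,"gripper":0.2}]'
```

```text
time: 17.08
tool_pos: [0.6144, -0.1384, 0.0739]
ee_rot: [-3.14, -0.001, 1.588]
wrist_force: [2.8, -1.9, -13.1]
width: 0.0334
```

```bash
python3 -m inch '[{"linear":[0,0.006,0.018],"twist":0,"gripper":0.2},{"linear":[0,0.013,0.037],"twist":0,"gripper":0.2},{"linear":[0,0.02,0.055],"twist":0,"gripper":0.2},{"linear":[0,0.028,0.072],"twist":0,"gripper":0.2},{"linear":[0,0.036,0.09],"twist":0,"gripper":0.2},{"linear":[0,0.045,0.107],"twist":0,"gripper":0.2}]'
python3 - <<'E'
from bench import robot
from h import *
o=robot.get_obs();print(o["tool_pos"],o["wrist_force"])
s=robot.snapshot("wrist");s["o"]=o;pickle.dump(s,open("w6.pkl","wb"))
cv2.imwrite("pics/w6.png",s["image"][:,:,::-1])
W=wcloud(s)
for v in range(140,250,6):print(v,np.round(W[v,252],4))
E
```

```text
time: 17.58
tool_pos: [0.6144, -0.1335, 0.0865]
ee_rot: [-3.141, -0.0, 1.588]
wrist_force: [1.7, -2.3, -14.4]
width: 0.034
[ 0.61436474 -0.13352805  0.08645942] [  1.7423611   -2.33961598 -14.41630159]
140 [ 0.6138 -0.0678  0.1124]
146 [ 0.6138 -0.0705  0.1118]
152 [ 0.6139 -0.0732  0.1116]
158 [ 0.6139 -0.0758  0.1116]
164 [ 0.6139 -0.0772  0.1194]
170 [ 0.614  -0.0793  0.1214]
176 [ 0.6143 -0.0941  0.0647]
182 [ 0.6144 -0.0978  0.0651]
188 [ 0.6144 -0.1011  0.0668]
194 [ 0.6145 -0.1044  0.0688]
200 [ 0.6145 -0.1079  0.0699]
206 [ 0.6146 -0.1114  0.0707]
212 [ 0.6147 -0.1147  0.0723]
218 [ 0.6147 -0.1173  0.0758]
224 [ 0.6148 -0.1203  0.0779]
230 [ 0.6148 -0.1236  0.0791]
236 [ 0.6149 -0.127   0.0803]
242 [ 0.6149 -0.1296  0.0829]
248 [ 0.615  -0.133   0.0838]
```

View pics/w6.png

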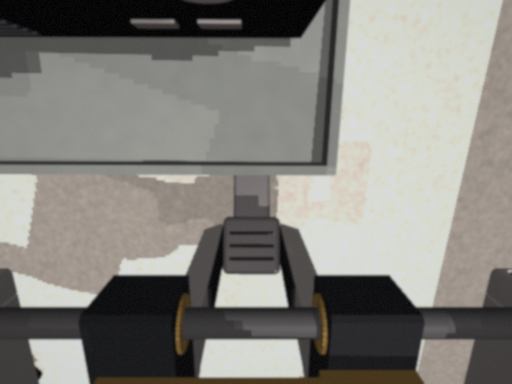

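```bash
python3 -m inch '[{"linear":[0,0.009,0.016],"twist":0,"gripper":0.2},{"linear":[0,0.018,0.032],"twist":0,"gripper":0.2},{"linear":[0,0.027,0.048],"twist":0,"gripper":0.2}]'
python3 -m inch '[{"linear":[0,0.009,0.015],"twist":0,"gripper":0.2},{"linear":[0,0.018,0.03],"twist":0,"gripper":0.2}]'
```

```text
time: 17.88
tool_pos: [0.6143, -0.1311, 0.0913]
ee_rot: [-3.14, -0.0, 1.588]
wrist_force: [2.1, -1.4, -14.0]
width: 0.0336
time: 18.05
tool_pos: [0.6143, -0.1293, 0.0943]
ee_rot: [-3.14, -0.0, 1.588]
wrist_force: [1.9, -2.5, -14.7]
width: 0.0338
```

```bash
python3 -m inch '[{"linear":[0,0.006,0.01],"twist":0,"gripper":0.2},{"linear":[0,0.012,0.02],"twist":0,"gripper":0.2}]'
python3 - <<'E'
from bench import robot
from h import *
o=robot.get_obs();print(o["tool_pos"],o["wrist_force"])
s=robot.snapshot("wrist");s["o"]=o;pickle.dump(s,open("w7.pkl","wb"))
cv2.imwrite("pics/w7.png",s["image"][:,:,::-1])
W=wcloud(s)
for v in range(160,280,5):print(v,np.round(W[v,252],4))
E
```

```text
time: 18.22
tool_pos: [0.6144, -0.1281, 0.0962]
ee_rot: [-3.14, -0.0, 1.588]
wrist_force: [1.0, -2.2, -15.4]
width: 0.0338
[ 0.61436671 -0.1281251   0.09623986] [  0.9853368   -2.23498551 -15.35530927]
160 [ 0.614  -0.0728  0.1122]
165 [ 0.614  -0.0754  0.1112]
170 [ 0.6141 -0.0773  0.1139]
175 [ 0.6141 -0.078   0.1219]
180 [ 0.6141 -0.0802  0.1225]
185 [ 0.6145 -0.0959  0.0684]
190 [ 0.6145 -0.0988  0.0698]
195 [ 0.6145 -0.1012  0.0729]
200 [ 0.6146 -0.1045  0.0728]
205 [ 0.6146 -0.1072  0.0749]
210 [ 0.6147 -0.1098  0.0768]
215 [ 0.6147 -0.1124  0.079 ]
220 [ 0.6148 -0.1145  0.0821]
225 [ 0.6148 -0.1172  0.0836]
230 [ 0.6149 -0.1198  0.0851]
235 [ 0.6149 -0.1224  0.0867]
240 [ 0.6149 -0.1249  0.0884]
245 [ 0.615  -0.1272  0.0905]
250 [ 0.615  -0.1302  0.0909]
255 [ 0.6151 -0.1328  0.0923]
260 [ 0.6151 -0.1355  0.0934]
265 [ 0.6152 -0.1376  0.0955]
270 [ 0.6152 -0.14    0.0972]
275 [ 6.164e-01 -2.009e-01  2.000e-04]
```

View pics/w7.png

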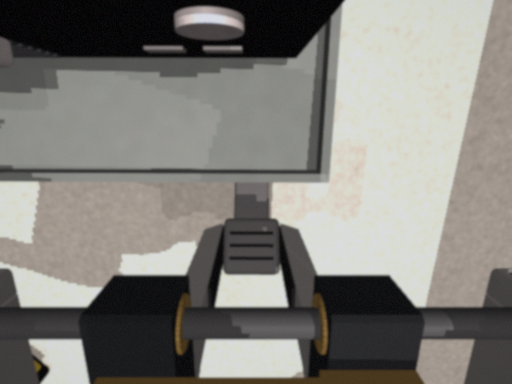

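```bash
python3 -m inch '[{"linear":[0,0.006,0.01],"twist":0,"gripper":0.2},{"linear":[0,0.012,0.02],"twist":0,"gripper":0.2},{"linear":[0,0.018,0.03],"twist":0,"gripper":0.2}]'
```

```text
time: 18.52
tool_pos: [0.6143, -0.1262, 0.0991]
ee_rot: [-3.14, -0.0, 1.588]
wrist_force: [-0.0, -1.8, -15.6]
width: 0.0336
```

```bash
python3 -m inch '[{"linear":[0,0.006,0.01],"twist":0,"gripper":0.2},{"linear":[0,0.012,0.02],"twist":0,"gripper":0.2}]'
```

```text
time: 18.68
tool_pos: [0.6143, -0.1249, 0.1011]
ee_rot: [-3.14, -0.001, 1.588]
wrist_force: [0.4, -1.3, -16.7]
width: 0.0335
```

```bash
python3 -m inch '[{"linear":[0,0.004,0.01],"twist":0,"gripper":0.2},{"linear":[0,0.008,0.02],"twist":0,"gripper":0.2}]'
python3 - <<'E'
from bench import robot
from h import *
o=robot.get_obs();print(o["tool_pos"],o["wrist_force"])
s=robot.snapshot("wrist");s["o"]=o;pickle.dump(s,open("w8.pkl","wb"))
cv2.imwrite("pics/w8.png",s["image"][:,:,::-1])
W=wcloud(s)
for v in range(160,280,7):print(v,np.round(W[v,252],4))
E
```

```text
time: 18.85
tool_pos: [0.6143, -0.1238, 0.1028]
ee_rot: [-3.14, -0.001, 1.588]
wrist_force: [0.5, -1.5, -22.4]
width: 0.0338
[ 0.61428032 -0.12378939  0.10275972] [  0.51082006  -1.54206443 -22.43421063]
160 [ 0.6139 -0.0696  0.1115]
167 [ 0.614  -0.0732  0.1114]
174 [ 0.614  -0.0767  0.112 ]
181 [ 0.6141 -0.0779  0.1223]
188 [ 0.6144 -0.0947  0.0702]
195 [ 0.6145 -0.0987  0.0728]
202 [ 0.6146 -0.1029  0.0748]
209 [ 0.6146 -0.1064  0.0787]
216 [ 0.6147 -0.1101  0.0815]
223 [ 0.6147 -0.113   0.0863]
230 [ 0.6148 -0.1164  0.0893]
237 [ 0.6149 -0.1203  0.091 ]
244 [ 0.6149 -0.1235  0.0941]
251 [ 0.615  -0.1269  0.0967]
258 [ 0.615  -0.1301  0.0995]
265 [ 0.6151 -0.134   0.1007]
272 [ 0.6152 -0.1377  0.1024]
279 [ 0.6165 -0.2041  0.0011]
```

```bash
python3 -m inch '[{"linear":[0,0,-0.02],"twist":0,"gripper":0.2},{"linear":[0,0,-0.04],"twist":0,"gripper":0.2},{"linear":[0,0,-0.04],"twist":0,"gripper":0.2}]'
```

```text
time: 19.15
tool_pos: [0.6144, -0.1239, 0.1025]
ee_rot: [3.142, -0.0, 1.589]
wrist_force: [-5.2, 1.8, -5.1]
width: 0.0338
```

Relaxed; open and rise slightly forward.

```bash
python3 -m inch '[{"linear":[0,0,-0.005],"twist":0,"gripper":0.5},{"linear":[0,0,-0.005],"twist":0,"gripper":0.6},{"linear":[0,0,-0.005],"twist":0,"gripper":0.65},{"linear":[0,0,-0.005],"twist":0,"gripper":0.65},{"linear":[0,0,-0.005],"twist":0,"gripper":0.65},{"linear":[0,0,0.2],"twist":0,"gripper":0.65},{"linear":[0,0,0.5],"twist":0,"gripper":0.65},{"linear":[0,-0.1,0.8],"twist":0,"gripper":0.65},{"linear":[0,-0.3,1],"twist":0,"gripper":0.65},{"linear":[0,-0.3,1],"twist":0,"gripper":0.65}]'
python3 -m inch '[{"linear":[0,0,0.2],"twist":0,"gripper":0.65},{"linear":[0,0,0.2],"twist":0,"gripper":0.65},{"linear":[0,0,0.2],"twist":0,"gripper":0.65}]'
python3 - <<'E'
from bench import robot
from h import *
o=robot.get_obs();print(o["tool_pos"],o["wrist_force"])
s=robot.snapshot("wrist");s["o"]=o;pickle.dump(s,open("w9.pkl","wb"))
cv2.imwrite("pics/w9.png",s["image"][:,:,::-1])
s=robot.snapshot("top");pickle.dump(s,open("t9.pkl","wb"));cv2.imwrite("pics/t9.png",s["image"][:,:,::-1])
for n in ("top0","t9"):
    W=cloud(pickle.load(open(n+".pkl","rb")))
    a=[]
    for v in range(150,238,4):
        r=W[v,40:100];i=np.where((r[:-1,2]<.16)&(r[1:,2]>.16))[0]
        if len(i):a.append(r[i[0]+1,1])
    m=(abs(W[...,2]-.116)<.01)&(W[...,0]>.56)&(W[...,0]<.64)&(W[...,1]<0)&(W[...,1]>-.1)
    print(n,np.median(a),np.percentile(W[m][:,1],2),m.sum())
E
```

```text
time: 19.98
tool_pos: [0.6175, -0.1579, 0.2069]
ee_rot: [3.129, 0.006, 1.586]
wrist_force: [1.1, 0.4, 1.0]
width: 0.0614
time: 20.23
tool_pos: [0.6153, -0.1542, 0.2199]
ee_rot: [3.139, 0.0, 1.588]
wrist_force: [-0.3, -0.0, -1.0]
width: 0.0612
[ 0.61534016 -0.15415385  0.21991375] [-0.29663472 -0.01842468 -0.97470711]
top0 0.24074628574639542 -0.08034652319512711 872
t9 0.24099444853626859 -0.08006932885203678 422
```

View pics/w9.png

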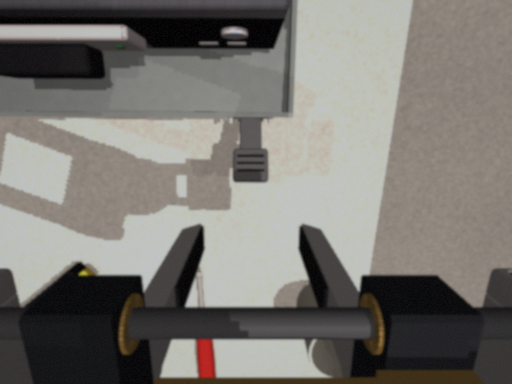

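View pics/t9.png

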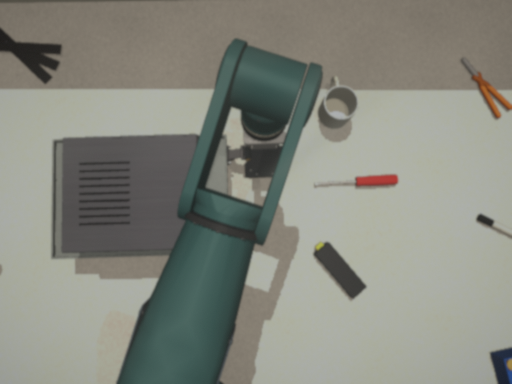

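```bash
python3 - <<'E'
from h import *
for n,(u,v) in {"w1":(255,164),"w9":(250,165)}.items():
    s=pickle.load(open(n+".pkl","rb"));W=wcloud(s);W[200:]=np.nan
    q=W[v-10:v+11,u-10:u+11].reshape(-1,3);p=np.polyfit(q[:,1]-q[:,1].mean(),q[:,2],1)
    print(n,q.mean(0),np.arctan(-p[0]),frontedge(s,W))
W=wcloud(pickle.load(open("w9.pkl","rb")))
for v in (40,60,74,76,100): print(v,np.round(W[v,60],4))
m=(W[...,2]>.18)&(W[...,2]<.19)&(W[...,0]<.53)&(W[...,1]<-.04);print(np.percentile(W[m][:,1],2))
E
```

```text
** On entry to DLASCL parameter number  4 had an illegal value
 ** On entry to DLASCL parameter number  4 had an illegal value
 ** On entry to DLASCL parameter number  4 had an illegal value
 ** On entry to DLASCL parameter number  4 had an illegal value
 ** On entry to DLASCL parameter number  5 had an illegal value
 ** On entry to DLASCL parameter number  4 had an illegal valueTraceback (most recent call last):
  File "<stdin>", line 4, in <module>
    c, resids, rank, s = lstsq(lhs, rhs, rcond)
                         ~~~~~^^^^^^^^^^^^^^^^^
    x, resids, rank, s = _umath_linalg.lstsq(a, b, rcond,
                         ~~~~~~~~~~~~~~~~~~~^^^^^^^^^^^^^
                                             signature=signature)
                                             ^^^^^^^^^^^^^^^^^^^^
    raise LinAlgError("SVD did not converge in Linear Least Squares")
numpy.linalg.LinAlgError: SVD did not converge in Linear Least Squares
```

```bash
python3 - <<'E'
from h import *
for n,(u,v) in {"w1":(255,164),"w9":(250,165)}.items():
    s=pickle.load(open(n+".pkl","rb"));W=wcloud(s);W[200:]=np.nan
    q=W[v-10:v+11,u-10:u+11].reshape(-1,3);q=q[~np.isnan(q[:,0])];p=np.polyfit(q[:,1]-q[:,1].mean(),q[:,2],1)
    print(n,q.mean(0),np.arctan(-p[0]),frontedge(s,W))
W=wcloud(pickle.load(open("w9.pkl","rb")))
m=(W[...,2]>.18)&(W[...,2]<.19)&(W[...,0]<.53)&(W[...,1]<-.04)&(W[...,1]>-.1);print(np.percentile(W[m][:,1],2))
E
```

```text
w1 [ 0.6145135  -0.12788842  0.09494589] 0.5611848722811277 (np.float64(-0.08263334944832959), np.int64(488))
w9 [ 0.6141337  -0.12616818  0.09569972] 0.5811563187644154 (np.float64(-0.0814644923137203), np.int64(598))
-0.05781077102053444
```

```bash
python3 - <<'E'
from bench import robot
print(robot.get_obs()["time"],robot.close_job())
E
```

```text
the job is handed in; nothing more can be done
20.3333 None
```

The job is handed in at 20.3 s of robot time. I saw no sign of any failure condition, but the interface gives no verdict.

- **Brake set:** I pressed the pedal in two stages, moving the contact point back towards the pad's centre between them. The shoe met the tyre at about 0.4 rad, and I stopped at about 17.7 N on the pad and let go. I could not measure the shoe's force on the tyre directly. The stand held while the caddy went in.
- **Caddy home:** It slid in at about 8 to 9 N and stopped hard, and I pressed to about 13 N there. Its face stood about 25 mm behind the platform's front edge, which is what home should give. It was still home in the last picture.
- **Pedal up:** I pinched the pad's sides and lifted it along its arc until the pull jumped to 22 N at the end stop. The last wrist picture gives the pad a slope of 0.58 rad, against 0.56 rad at the start, at about the same height, so it is fully up.
- **Stand and bystanders:** The stand moved about 1 mm at most, by both the wrist and top cameras. In the top picture the battery, screwdriver and mug look unmoved. The gripper was clear of everything, with about zero force.

One reading I can't fully explain is a sideways force of up to 8.5 N while pressing the pedal, which I took to be friction on the pad. It disappeared on release.

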